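Flip down the kickstand of a chair-back frame and hold the frame upright

ROBOT

A 7-joint arm with a two-finger parallel gripper is mounted at the origin on the work surface. World frame = base frame: x ahead of the robot, y to its left, z up, the work surface at z = 0. Lengths are in m, angles in degrees, forces in N, time in s.
With the tool pointing down it reaches from about 0.35 to 0.775 m from the base axis. Payload 3.1 kg.
Tool frame: the origin (TCP) lies on the centre line of the jaws, within the pads' length; the fingertips stand 17 mm ahead of it and the grasp point (between the pads) lies 2 mm behind it (robot.tip_reach is the distance from the TCP to the fingertips, in m); z points along the fingers, y is the line along which they close (so a half turn about z gives the same grasp; the last joint's range is limited). The gripper opens to 85 mm and grips with 20 to 120 N. Pads are 22 mm wide; open, the fingers measure 114 mm over their backs; the gripper's body (76 mm by 85 mm) begins 54 mm behind the grasp point. The pads swing forward as they close: fully open they stand 13 mm farther back than shut.
Start: joints at [-66.503, 17.813, 0.802, 86.603, -0.252, 75.585, -1.558], TCP at [0.24, 0.495, 0.248] pointing down, gripper open.
Joint ranges: [-154.91, 154.91], [-16.99, 109.72], [-72.82, 74.43], [7.12, 147.25], [-82.49, 262.49], [11.32, 116.49], [-174.64, 174.64]. Speed limits (degrees/s): [159.86, 159.86, 180, 180, 180, 180, 180].

INTERFACE

Orientations are given as [roll, pitch, yaw] about the fixed x, y, z axes, in that order (R = Rz(yaw) Ry(pitch) Rx(roll)).
In Python, from station import robot, fingers, vision, workorder, recognise gives the robot as it stands. Calls block until the motion is done:
- robot.move_to(position, orientation): joint-space move of the TCP to a pose.
- robot.line_to(position, orientation=None, velocity=0.15, f_stop=None): straight line of the TCP; orientation=None keeps the orientation; velocity is the mean speed in m/s. With f_stop (N) it stops when the force on the tool has changed by that much, and returns True; else False.
- robot.move_j(angles): joint-space move.
- fingers.gripper_to(opening, force=None): opening from 0.0 (shut) to 1.0 (fully open); force is the grip in N (None keeps the last); returns when the fingers have stopped.
- robot.pause(seconds).
- robot.inverse_kinematics(position, orientation): joint angles nearest the present ones, or None.
- vision.grab_frame(name): name is "scene" or "top" or "wrist"; returns the picture (480x640x3 uint8, red, green, blue); there is no depth.
- vision.calibration(name): a dict with "mtx" (3x3 intrinsics, pixels), "extrinsics" (4x4, takes a point from world to camera coordinates); the wrist camera has in their place "T_tool_cam" (4x4, takes a point from camera to tool coordinates, whose origin is the TCP and whose axes are the flange's). Camera axes: x right, y up, looking along -z (the intrinsics and any distortion apply to the point x, -y, -z); pixel columns grow to the right and rows downward; lengths in m; the calibration is good to about 2 mm. A picture is of the moment at which its call begins: read the wrist's pose just before it. calibration takes no time and is no camera call.
A pose or a line that the arm cannot do raises robot.PlanningError and nothing moves.
- workorder.close_job(): hands the job in; it is judged then, once.
Trained networks look in the newest picture that a camera, given by its name, has taken for a name from the list of things; names that differ only in an ending like _2 or _b are one class to them, and where a whole thing is asked for, a point or a joint stands for the part that bears it (a point fixed in the world has none). Each returns a list of dicts, best first, with "p" (0 to 1); they miss things now and then, are a little off and sometimes report something else, mostly with a low value. They report only what shows in the picture. A call takes as long as a camera call.
- recognise(label, camera): "rect" ([centre column, centre row, width, height] in pixels, round what is visible of it).
Readings, each from a call of its own:
- robot.current_time_s(): time.
- robot.current_joint_positions(): joint angles.
- robot.current_dq(): joint speeds.
- robot.current_joint_torque(): joint torques, N m.
- robot.current_tool_pos(): TCP position.
- robot.current_eef_rot(): TCP orientation.
- robot.current_contact_force(): force on the tool from outside, world axes, zero at the start.
- robot.current_torque(): the same for the moment, N m.
- robot.current_finger_gap(): opening from 0.0 (shut) to 1.0 (fully open).
- robot.current_gripper_force(): force on a finger pad.
Only numpy, scipy, OpenCV 4.12 (cv2) and the standard library are available. Lean on these libraries where they do the work, as an engineer would, in place of code of your own. Each camera call takes 0.05 s, during which the arm holds its last target. There are 200 camera calls.

TASK

The walnut chair-back frame on the bench leans back in its hinged cradle: first push its orange and steel kickstand, which sticks up sideways, down over centre until it snaps fully down. Then bring the frame up until it stands upright over the kickstand, and finish while still holding it upright with the gripper's fingers on its top rail, because it falls back if let go. Leave the other things on the bench where they are.

Things in the scene. Friction and masses are not known exactly. Their poses are not given: they have to be found in the camera images.
- cradle: fixed cradle, plywood plate 185 x 300 x 12 mm, 87 mm to the front and 98 mm to the back of its origin, which lies on the bench straight below the middle of the frame's hinge axis. y along the hinge axis, x to the back (where the frame leans, roughly away from the robot), z up. Two wooden back rests, 30 mm wide, 100 mm tall, stand 55 to 77 mm behind the origin at y = -85 and +85 mm
- foot_pad (a point): centre of the top of the red pad for the kickstand's foot, 36 x 50 mm, on the cradle's plate, 16 mm above the bench, at x = -55, y = +105 mm of the cradle
- hinge_mid (a point): middle of the frame's hinge axis, 30 mm above the bench over the cradle's origin; its axes are the frame's: y along the hinge axis, z up along the frame, x out of the frame's back
- frame (a joint): lean of the walnut chair-back frame about its foot hinge, rad: 0 upright, +0.30 leaning back on the rests (start). Turns freely; about 1 kg, heavier behind the hinge, so from upright it falls back unless held (about 1 N at the top rail). With the kickstand down it comes forward only to about -0.01, where the foot meets its pad; otherwise to -0.12
- crest: the frame's top rail, walnut, 26 mm thick (x), 250 mm long (y), 50 mm tall (z), fixed to the frame. Origin at the rail's centre, in the frame's axes 14 mm behind and 225 mm above the hinge axis; axes as the frame's. Below it two stiles 34 mm wide at y = -90 and +90 mm, and three thin spindles between them
- clamp (a point): middle of the bar clamp across the frame's back, under the top rail: 46 mm behind, 135 mm above and 20 mm to -y of the middle of the hinge axis; it reaches from y = -175 to +135 mm, up to 58 mm behind the hinge axis and 160 mm above it. Moves with the frame
- kickstand (a joint): turn of the kickstand, rad: 0 folded (start: out sideways to the frame's +y and 40 degrees up), 0.70 level, 2.356 fully down (5 degrees past straight down, towards the frame's middle); hard stops at both ends. Swings in the frame's y-z plane. An over-centre spring holds it folded below about 0.7 and throws it down beyond about 1.0. Takes about 2 N across the leg 90 mm from the pivot
- kick_pivot (a point): centre of the kickstand's pivot, on a bracket in front of the frame's +y stile: 55 mm in front of, 115 mm to +y of and 125 mm above the middle of the hinge axis, in the frame's axes. Axes as the frame's; the pin runs along x. The hub is a disc of 13 mm radius
- kick_foot (a point): centre of the red ball foot, 9.5 mm radius, at the free end of the kickstand, 129.5 mm from the pivot. The leg is a straight round steel rod 10 mm thick, orange-sleeved (12 mm) over its outer part
- glue: bystander: white glue bottle with orange cap, 52 mm across, 150 mm tall, standing; origin at the centre of its foot
- offcut: bystander: walnut offcut lying flat, 50 x 90 x 22 mm; origin at the centre of its underside
- mallet: bystander: hammer with a wooden handle, lying flat
- tape: bystander: yellow and black tape measure, 70 x 36 x 62 mm, standing on its edge
- varnish: bystander: tin with a blue label, 84 mm across, 110 mm tall, standing
- driver: bystander: red-handled screwdriver, lying flat
- square: bystander: try square lying flat, wooden stock 100 mm, steel blade 150 mm

How it is judged (in metres and radians):
On the way, in this order (a step that is already met when the one before it is completed fails the run):
1. the kickstand has snapped fully down (value of joint kickstand above 2.2 rad), for 0.2 s.
2. the frame stands upright, held by its top rail (value of joint frame between -0.06 and 0.06 rad and contact force between the fingers and crest above 0.3 N), for 0.5 s.
At the end, for the whole second after the job is handed in: The kickstand is fully down (joint above 2.2 rad), the frame is upright within 0.06 rad (3.4 degrees) and still, and the robot's fingers press on its top rail with more than 0.3 N, throughout the last second (all of step 2 and value of joint kickstand above 2.2 rad and velocity of joint frame between -0.1 and 0.1 rad/s); the arm keeps its last pose, push and grip.
It fails at once if another thing on the bench is moved more than 30 mm (distance of any of glue, offcut, mallet, tape, varnish, driver, square from where it was at the start of the episode above 0.03 m).
It also fails if it takes over 46 s, if anything falls off the work surface, if the arm or the gripper's body presses on something with over 40 N, if the wrist force passes 120 N, or if a joint passes its speed limit or range.

## Working session

There is one attempt and no reset: what is moved stays moved. The work goes in short steps, each a Python script; the robot and the scene stay as the last script left them, time stands still between calls to the robot, and variables do not carry over. Pictures are saved under pics/ and viewed, at most 10 in all, crops included, and the job is handed in when it is done.

```bash
mkdir -p pics; python3 - <<'E'
from station import robot, fingers, vision, recognise
import cv2
for c in ("scene","top"):
    im=vision.grab_frame(c); cv2.imwrite(f"pics/{c}0.png",im[:,:,::-1])
    k=vision.calibration(c); print(c,k)
    for n in ("crest","kick_foot","kickstand","kick_pivot","clamp","cradle"):
        print(n,[(r["rect"],round(r["p"],2)) for r in recognise(n,c)[:2]])
print(robot.current_time_s())
E
```

```text
scene {'mtx': array([[475.83069881,   0.        , 314.48373669],
       [  0.        , 475.83069881, 244.58678448],
       [  0.        ,   0.        ,   1.        ]]), 'extrinsics': array([[-0.34449637,  0.93869218,  0.0133885 ,  0.1870439 ],
       [-0.80065096, -0.30122258,  0.5179025 ,  0.34568064],
       [ 0.49018394,  0.16769602,  0.85533487, -1.77437537],
       [ 0.        ,  0.        ,  0.        ,  1.        ]])}
crest [([329.1, 234.5, 96.1, 21.6], 0.68)]
kick_foot [([390.4, 223.4, 40.7, 12.9], 0.52)]
kickstand [([389.1, 223.7, 37.1, 8.8], 0.55)]
kick_pivot [([339.1, 242.5, 141.9, 47.8], 0.9)]
clamp [([338.8, 240.7, 147.1, 47.4], 0.94), ([439.5, 328.5, 22.6, 32.7], 0.53)]
cradle [([338.5, 254.6, 142.7, 68.0], 0.59)]
top {'mtx': array([[504.51749533,   0.        , 315.72245905],
       [  0.        , 504.51749533, 231.87294671],
       [  0.        ,   0.        ,   1.        ]]), 'extrinsics': array([[-0.01529435, -0.9996643 , -0.02091358,  0.02817023],
       [ 0.99843316, -0.0163948 ,  0.05350172, -0.5270993 ],
       [-0.05382664, -0.02006254,  0.99834873, -1.35337147],
       [ 0.        ,  0.        ,  0.        ,  1.        ]])}
crest [([304.4, 217.1, 112.9, 40.9], 0.89)]
kick_foot [([246.8, 272.3, 54.0, 8.2], 0.63)]
kickstand [([248.2, 274.1, 58.5, 14.3], 0.73)]
kick_pivot [([296.7, 237.2, 160.2, 80.9], 0.95)]
clamp [([507.2, 224.3, 37.9, 34.8], 0.69), ([296.1, 237.4, 156.3, 84.5], 0.63)]
cradle [([300.1, 247.4, 155.9, 101.4], 0.62)]
0.7
```

View pics/scene0.png

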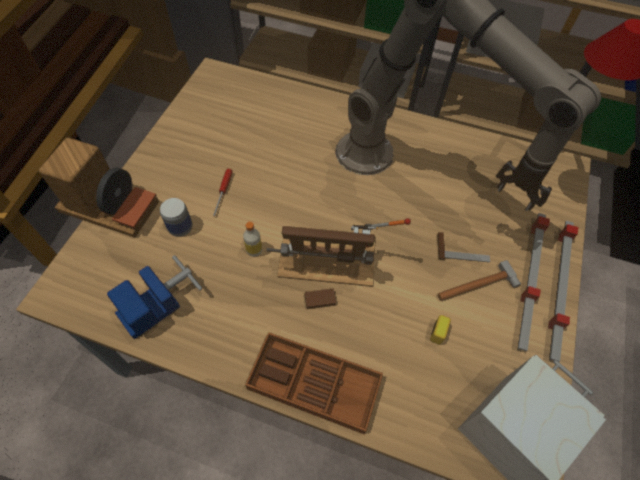

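View pics/top0.png

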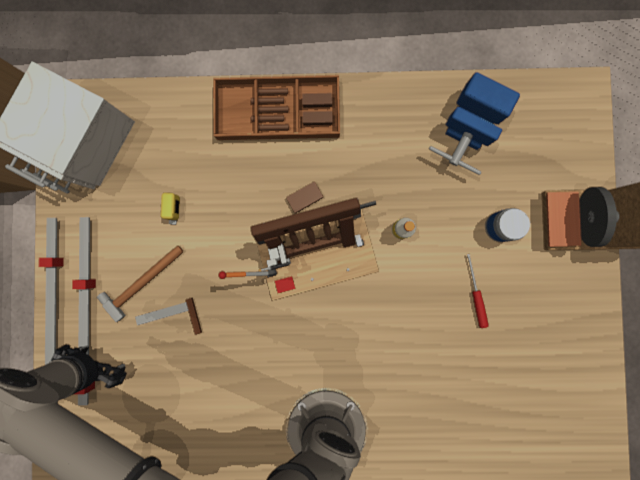

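The scene view shows the frame near (330,245), with the kickstand foot at (407,221). In the top view the crest runs from (253,232) to (360,207), the foot is at (222,274) and the red pad at (285,285). I'll zoom in to get accurate keypoints.

```bash
python3 - <<'E'
import cv2
a=cv2.imread("pics/top0.png")[180:310,210:400]; cv2.imwrite("pics/topc.png",cv2.resize(a,None,fx=4,fy=4,interpolation=2))
a=cv2.imread("pics/scene0.png")[205:295,260:430]; cv2.imwrite("pics/scenec.png",cv2.resize(a,None,fx=4,fy=4,interpolation=2))
E
```

```text
(no output)
```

View pics/topc.png

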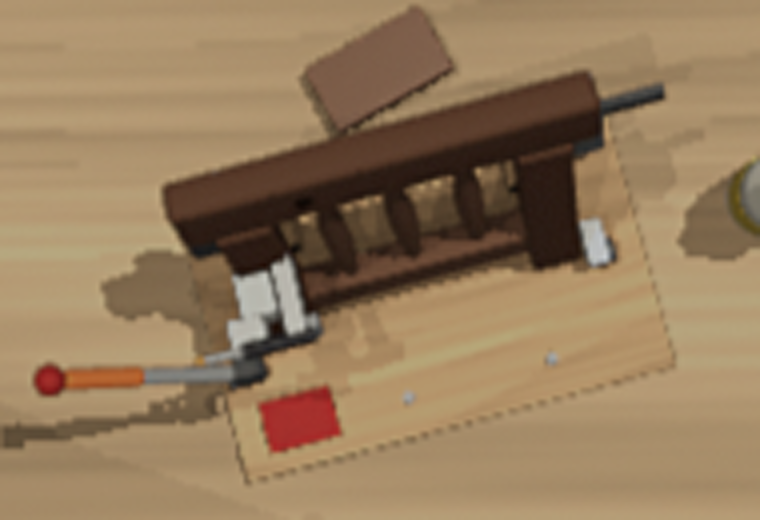

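View pics/scenec.png

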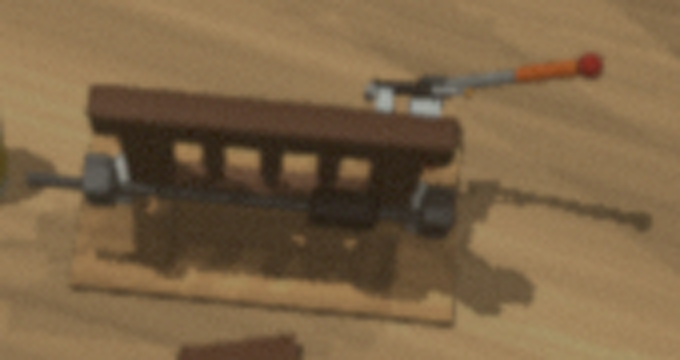

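```bash
cat > h.py <<'E'
import numpy as np, json, os
from station import robot, fingers, vision, recognise
from scipy.spatial.transform import Rotation as Ro
def proj(c,p):
    k=vision.calibration(c); q=k["extrinsics"][:3,:3]@p+k["extrinsics"][:3,3]
    u=k["mtx"]@np.array([q[0],-q[1],-q[2]]); return u[:2]/u[2]
def cradle(P,p): # P=x,y,yaw
    return np.array([P[0],P[1],0])+Ro.from_euler('z',P[2]).apply(np.array(p)/1e3)
def frame(P,lean,p):
    v=Ro.from_euler('y',lean).apply(p); return cradle(P,v+np.array([0,0,30]))
def leg(q,r):
    a=np.radians(40)-q; return np.array([-55,115+r*np.cos(a),125+r*np.sin(a)])
def axes(P,lean,s=1): # tool along -frame z, closing along frame x
    F=(Ro.from_euler('z',P[2])*Ro.from_euler('y',lean)).as_matrix()
    return list(Ro.from_matrix(np.c_[s*F[:,1],s*F[:,0],-F[:,2]]).as_euler('xyz',degrees=True))
if os.path.exists("P.json"): P=json.load(open("P.json"))
E
python3 - <<'E'
from h import *
from scipy.optimize import least_squares
obs=[("top",lambda P:frame(P,P[3],leg(0,129.5)),(222.5,275)),
("scene",lambda P:frame(P,P[3],leg(0,129.5)),(407.5,221.5)),
("top",lambda P:cradle(P,(-55,105,16)),(285.25,285)),
("top",lambda P:cradle(P,(-87,150,12)),(272,300.75)),
("top",lambda P:cradle(P,(-87,-150,12)),(378.5,271.25)),
("top",lambda P:frame(P,P[3],(27,125,250)),(252,226.7)),
("top",lambda P:frame(P,P[3],(27,-125,250)),(357.5,198.3)),
("scene",lambda P:cradle(P,(98,-150,0)),(278,277)),
("scene",lambda P:cradle(P,(98,150,0)),(373,285.7)),
("scene",lambda P:frame(P,P[3],(27,-125,225)),(282.5,232)),]
f=lambda P:np.concatenate([proj(c,g(P))-o for c,g,o in obs])
s=least_squares(f,[0.5,0.05,-0.25,0.3],loss='soft_l1')
print(s.x,f(s.x).reshape(-1,2).round(1).tolist())
P=[s.x[0],s.x[1],s.x[2]]; json.dump(P,open("P.json","w"))
for nm,p,l in(("foot",leg(0,129.5),.3),("crest",(14,0,225),.3),("push end",leg(1.4,90),.3)): print(nm,frame(P,l,p).round(3))
for s in(1,-1):
  for p,o in((frame(P,.3,leg(0,90))+[0,0,.06],axes(P,0,s)),(frame(P,.3,leg(1.4,90)),axes(P,0,s)),(frame(P,.3,(14,0,225)),axes(P,.3,s)),(frame(P,0,(14,0,225)),axes(P,0,s))):
    print(s,robot.inverse_kinematics(list(p),o))
E
```

```text
[0.4647688  0.0171634  0.24254192 0.28558084] [[0.0, 1.0], [0.1, -1.8], [-0.7, -0.3], [-0.4, -0.4], [0.6, 0.8], [-2.3, -0.1], [0.8, -0.5], [-0.5, -0.7], [-0.4, 0.5], [-0.1, 2.2]]
foot [0.422 0.227 0.245]
crest [0.542 0.036 0.241]
push end [0.389 0.188 0.11 ]
1 [-45.74686587   6.76971488  20.9532694   96.24309538  -2.47522808
  77.44245383 -10.49200954]
1 [-46.44201076  12.4061572   21.1516919  115.96157721  -5.60181184
  52.57713422  -8.43426221]
1 [-24.10522608  31.61041327  28.35216031  72.949401    -9.6134974
  95.40169509  17.09176973]
1 [-35.29246123  10.07014532  35.91272299  97.57533144  -6.11488462
  74.32509615  15.75329452]
-1 [-29.26820399   6.86568882   2.51356818  95.67653194  -0.3077183
  77.46449708 167.1907801 ]
-1 [-26.52598275  12.20538349  -1.71142661 115.26010952   0.45575815
  52.54066353 165.42068684]
-1 [ -41.24902879   42.00995389   64.34572976   73.70981202  -27.84325358
  100.44087707 -146.66913552]
-1 [ -56.98232809   15.29352628   64.72572414   98.13985132  -14.25336316
   75.63750958 -155.56099565]
```

```bash
python3 - <<'E'
from h import *
o=axes(P,0); up=np.array([0,0,robot.tip_reach+.004])
fingers.gripper_to(0.0,30)
robot.move_to(list(frame(P,.3,leg(0,85))+up+[0,0,.05]),o)
robot.line_to(list(frame(P,.3,leg(0,85))+up+[0,0,.01]),o)
for q in np.arange(.15,1.56,.2):
    robot.line_to(list(frame(P,.3,leg(q,85))+up),o,velocity=.1)
    print(round(q,2),robot.current_contact_force().round(1) if hasattr(robot.current_contact_force(),'round') else robot.current_contact_force())
robot.pause(.3)
import cv2
im=vision.grab_frame("top"); a=im[180:310,210:400,::-1]; cv2.imwrite("pics/t1.png",cv2.resize(a,None,fx=4,fy=4))
im=vision.grab_frame("scene"); a=im[195:295,260:430,::-1]; cv2.imwrite("pics/s1.png",cv2.resize(a,None,fx=4,fy=4))
print(robot.current_time_s(), robot.current_tool_pos())
E
```

```text
0.15 [-0.4  0.6  2.9]
0.35 [-0.8 -0.2  2.1]
0.55 [-1.  -0.4  1.7]
0.75 [-0.2 -0.6  0.3]
0.95 [-0.3 -0.2 -0.5]
1.15 [-0.1  0.2  0. ]
1.35 [-0.  -0.   0.3]
1.55 [ 0.5  0.2 -0.1]
6.2 [0.39032923 0.17513739 0.12573869]
```

View pics/s1.png

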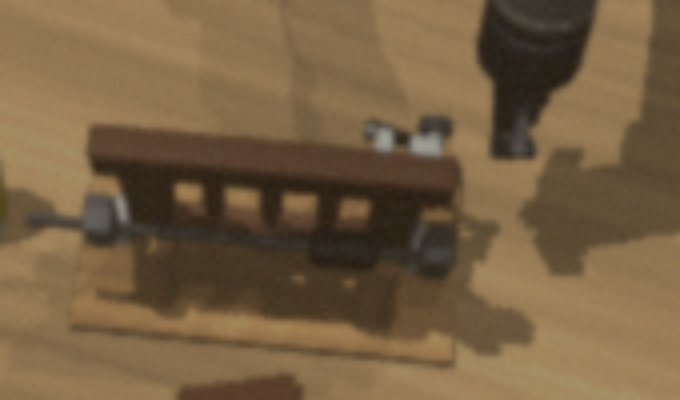

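The kickstand no longer shows beyond the pivot at (435,130), so it has snapped down. Next I'll retreat and grip the rail.

```bash
python3 - <<'E'
from h import *
import cv2
t=robot.current_tool_pos(); robot.line_to([t[0],t[1]+.02,.34],velocity=.25)
L=.28; o=axes(P,L)
fingers.gripper_to(1.0,25)
im=vision.grab_frame("top"); a=im[180:310,210:400,::-1]; cv2.imwrite("pics/t2.png",cv2.resize(a,None,fx=4,fy=4))
robot.move_to(list(frame(P,L,(14,0,330))),o)
print(robot.line_to(list(frame(P,L,(14,0,232))),o,velocity=.12,f_stop=8),robot.current_contact_force())
fingers.gripper_to(0.0,25)
print(robot.current_finger_gap(),robot.current_gripper_force(),robot.current_contact_force(),robot.current_tool_pos(),robot.current_time_s())
im=vision.grab_frame("scene"); a=im[150:300,230:430,::-1]; cv2.imwrite("pics/s2.png",cv2.resize(a,None,fx=4,fy=4))
E
```

```text
False [-0.49667996  0.13540707 -0.31628095]
0.2989191221709689 27.863533794879913 [ 4.25383561e+00 -2.50683487e-03  1.63938506e+00] [0.54159682 0.03606504 0.24950277] 10.5
```

View pics/t2.png

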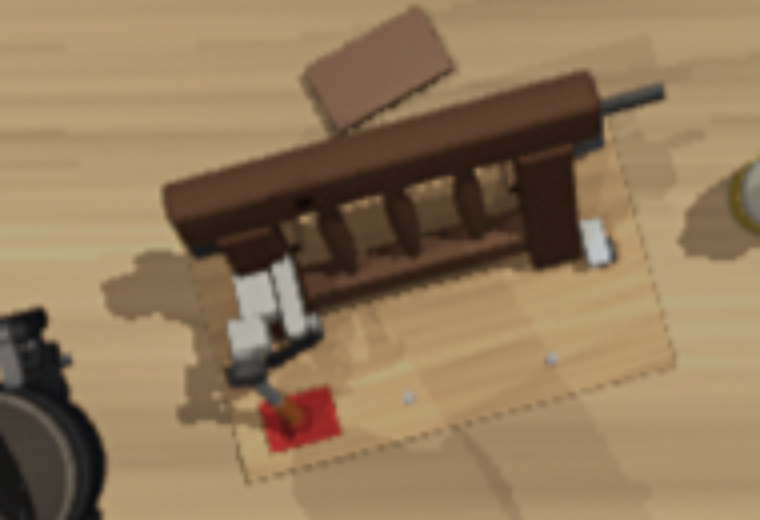

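View pics/s2.png

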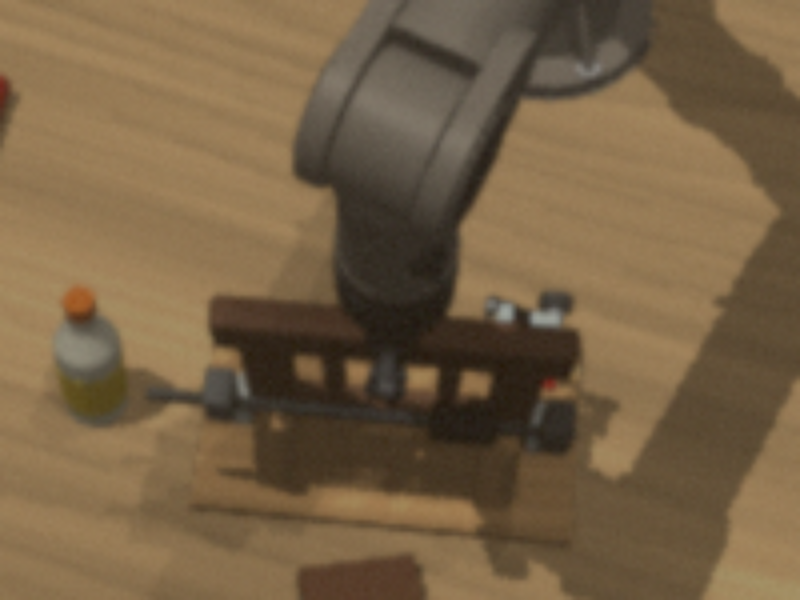

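The leg at (290,410) in the top view points down toward the pad, and the finger gap matches the 26 mm rail. Now I'll swing the frame up along the arc.

```bash
python3 - <<'E'
from h import *
import cv2
for L in (.24,.2,.16,.12,.09,.06,.04,.025,.012):
    s=robot.line_to(list(frame(P,L,(14,0,232))),axes(P,L),velocity=.06,f_stop=25)
    print(L,s,np.round(robot.current_contact_force(),1))
    if s: break
robot.pause(.8)
print(robot.current_finger_gap(),robot.current_gripper_force(),robot.current_tool_pos(),frame(P,0,(14,0,232)),robot.current_eef_rot(),robot.current_time_s())
b=vision.grab_frame("scene")[150:300,230:430,::-1]; a=vision.grab_frame("top")[180:310,210:400,::-1]
c=np.hstack([cv2.resize(b,(400,300)),cv2.resize(a,(400,300))]); cv2.imwrite("pics/end.png",c)
E
```

```text
0.24 False [4.7 0.  1.3]
0.2 False [ 5.3 -0.3  1.9]
0.16 False [5.8 0.8 2.1]
0.12 False [4.7 0.1 2.2]
0.09 False [ 4.8 -1.4  1.8]
0.06 False [ 4.5 -1.   1.8]
0.04 False [5.2 0.1 2. ]
0.025 False [ 5.3 -2.   2.7]
0.012 False [ 5.3 -2.   0.8]
0.3019499825865794 30.10131686925888 [0.48197872 0.02092623 0.26186077] [0.47835903 0.02052579 0.262     ] [-1.79327325e+02  7.71582103e-02  1.03903053e+02] 13.8667
```

View pics/end.png

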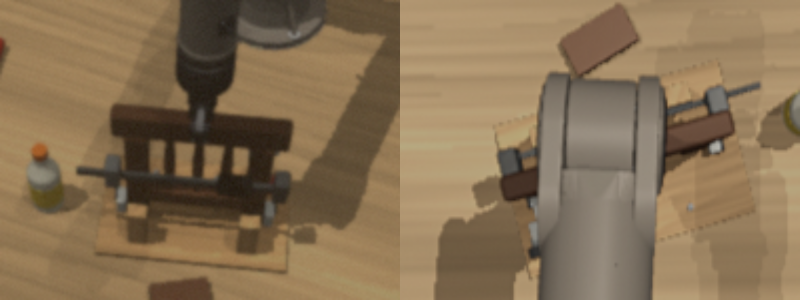

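```bash
python3 - <<'E'
from h import *
for L in(-.03,.0,.03,.06): print(L,[(proj("scene",frame(P,L,p))-[230,150])*2 for p in((1,-125,250),(1,125,250))],(proj("top",frame(P,L,(27,-125,250)))-[210,180])*[400/190,300/130])
E
```

```text
-0.03 [array([113.35312915,  93.95318225]), array([294.50174039, 111.42338691])] [332.68104533 117.10704491]
0.0 [array([112.59256637,  98.26636236]), array([294.28457616, 115.82704143])] [330.73344739 109.47482486]
0.03 [array([111.83372957, 102.70275523]), array([294.0453018 , 120.35290135])] [328.77881162 101.89933956]
0.06 [array([111.07765964, 107.25742645]), array([293.7840492 , 124.99589396])] [326.82010295  94.39177214]
```

The two views disagree by a few hundredths of a radian. I'll creep forward until the foot touches its pad, which is a sure reference at -0.01 rad.

```bash
python3 - <<'E'
from h import *
for L in np.arange(.004,-.045,-.008):
    s=robot.line_to(list(frame(P,L,(14,0,232))),axes(P,L),velocity=.02,f_stop=8)
    robot.pause(.15)
    print(round(L,3),s,np.round(robot.current_contact_force(),1),np.round(robot.current_torque(),2))
    if s or robot.current_contact_force()[0]>11: break
print(robot.current_time_s(),robot.current_gripper_force())
E
```

```text
0.004 False [ 6.  -1.   0.6] [-0.12 -1.97  0.22]
-0.004 False [ 6.  -1.2 -0.1] [-0.16 -2.    0.22]
-0.012 False [ 7.5 -1.7 -0.3] [-0.21 -2.05  0.21]
-0.02 False [ 8.7 -1.3 -0.8] [-0.24 -2.1   0.26]
-0.028 False [11.6 -0.7 -1.3] [-0.17 -2.07  0.21]
15.9667 27.345922887325287
```

The force rises from about -0.01 rad on, so the foot is seated on the pad and the frame is upright.

```bash
python3 - <<'E'
from h import *
from station import workorder
robot.pause(.8); print(np.round(robot.current_contact_force(),1),robot.current_gripper_force()); print(workorder.close_job())
E
```

```text
[11.4 -1.7 -2.2] 27.346498668193817
the job is handed in; nothing more can be done
None
```

The job is handed in: the kickstand is snapped down and the frame stands upright with its foot on the pad, with the fingers still gripping the top rail at about 27 N; no verdict came back.

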